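# Calibrate the tension arm of a label rewinder

## Task

Recalibrate the tension arm of the label rewinder: take the stylus from its stand, press the recessed calibration button on top of the rewinder fully down with its tip, and put the stylus back in its stand, seated upright. Then take the spring-loaded tension arm by its roller, swing it forward, towards the printer, until it is against its stop, and hold it there with the fingers: the program finishes while you are still holding the arm against the stop. Leave everything else on the bench where it is.

Things in the scene. Friction and masses are not known exactly. Their poses are not given: they have to be found in the camera images.
- rewinder: Label rewinder, fixed: grey housing 280 (x) x 110 (y) x 140 (z) mm. Origin: centre of its underside, on the bench. Its +x end is towards the label printer at the far edge of the bench; its aluminium face plate, 57 mm from the origin, looks along its +y and carries the winding spindle (towards -x) and the tension arm (towards +x). Its yaw varies by up to 0.35 rad.
- spindle_end (a point): Outer end of the winding spindle, an obstacle: a fixed level bar along the rewinder's y with an empty cardboard core 43 mm in diameter, from the face plate to this point, 78 mm above the bench; a thin black flange disc 116 mm across sits close to the plate.
- tension_arm (a joint): Angle of the tension arm (rad), about the rewinder's y axis through pivot: 0 = sprung back at rest (it leans 0.5 rad from upright to the rewinder's -x), 1.1 = forward against its rubber stop (it leans 0.6 rad to the rewinder's +x, towards the printer). The spring returns it when let go; it takes about 3.5 N at the roller to start it, about 6 N at the stop.
- pivot (a point): Point on the tension arm's pivot axis (which runs along the rewinder's y), 45 mm above the bench, level along that axis with the middle of the roller. Does not move; axes as the rewinder's.
- roller_mid (a point): Middle of the roller on the arm's free end: grey, turns freely, 15 mm in diameter, 105 mm long between 19 mm end rims, level along the rewinder's y; 100 mm from the pivot axis: 133 mm above the bench at rest, 145 mm half way, 127.5 mm at the stop. The arm's flat bar, 16 mm wide, lies close to the face plate; around the roller's middle all is free. Own z: from pivot to roller.
- button_well (a point): Centre of the mouth of the calibration button's round well, 14 mm in diameter, in a black 46 x 46 mm raised plate on top of the rewinder, 152 mm above the bench; axis vertical.
- cal_button (a joint): Travel of the calibration button (m): 0 = out, 0.004 = fully down; springs back. Grey cap 10 mm in diameter, its top 5 mm below the mouth of the well; it needs about 2 N to start and 4 N to be fully down. Only a slim tip fits in the well.
- stylus_center (a point): Half-way along the stylus, a pointed metal tool 125 mm long, 30 to 65 g, standing tip down in its stand; own z points to its top. Tip (4 mm diameter for 11 mm, then a cone to 10 mm) 62.5 mm below. Collar 22 mm in diameter, its underside 17.5 mm below, sits on the stand's rim. Ribbed handle 14 mm in diameter, from 13.5 mm below to 54.5 mm above this point: grip it there.
- stylus_stand_mouth (a point): Centre of the mouth, 60 mm above the bench, of the stylus stand's round hole, 16 mm in diameter, 50 mm deep. Stand: fixed grey block 54 x 54 mm on a 66 mm black foot. When the stylus is seated, stylus_center is 17.5 mm above this point. A like stand holds a marker; they are on opposite sides of the rewinder, either way round.
- marker: Bystander: fat dark marker, 24 mm in diameter, 85 mm of it standing above a second stand like the stylus's. Origin at the rim of that stand, 60 mm above the bench.
- cutter: Bystander: closed safety cutter 130 x 28 x 18 mm, lying on the bench in front of the rewinder's face plate. Origin at its underside.
- label_roll: Bystander: small white label roll, 64 mm in diameter, 32 mm high, on top of the rewinder at its -x end. Origin at its underside.
- tape_roll: Bystander: roll of packing tape lying flat, 104 mm across, 48 mm high. Origin at its underside.
- food_can: Bystander: food can 74 mm in diameter, 105 mm high. Origin at its underside.
- jar: Bystander: jar 68 mm in diameter, 100 mm high. Origin at its underside.
- scanner: Bystander: dark hand scanner lying on the bench, 145 x 66 x 35 mm. Origin at its underside.
There are look-alikes about, which are no part of the job. What is shaped like the part that bears stylus_stand_mouth but brown is not meant.

How it is judged:
On the way, in this order (a step that is already met when the one before it is completed fails the run):
1. the calibration button is pressed fully down with the stylus (value of joint cal_button above 0.0032 m and contact force between stylus and cal_button above 0.5 N), for 0.1 s.
2. the stylus is back in its stand, upright and let go (horizontal distance between stylus_center and stylus_stand_mouth below 0.008 m and z of stylus_center in the frame of stylus_stand_mouth below 0.022 m and angle between stylus_center's own z axis and vertical below 0.12 rad and contact force between stylus and the fingers below 0.1 N), for 0.3 s.
3. the tension arm is held against its forward stop by the fingers (value of joint tension_arm above 1.04 rad and contact force between the fingers and tension_arm above 3 N), for 0.5 s.
At the end, for the whole second after the job is handed in: Fingers hold the arm at its forward stop (over 1.04 of 1.1 rad, still, over 3 N on arm or roller) through the last second; button out; stylus released, seated upright in its stand (within 8 mm of the hole's axis, tilt under 0.12 rad, collar within 4.5 mm of the rim) (all of step 2 and all of step 3 and velocity of joint tension_arm below 0.1 rad/s and value of joint cal_button below 0.0015 m); the arm keeps its last pose, push and grip.
It fails at once if a bystander is moved by more than 30 mm (distance of any of marker, cutter, label_roll, tape_roll, food_can, jar, scanner from where it was at the start of the episode above 0.03 m).
It fails at once if the button is touched with the fingers (contact force between the fingers and cal_button above 0.2 N).
It also fails if it takes over 72 s, if anything falls off the work surface, if the arm or the gripper's body presses on something with over 40 N, if the wrist force passes 120 N, or if a joint passes its speed limit or range.

## Robot

A 6-joint arm with a two-finger parallel gripper is mounted at the origin on the work surface. World frame = base frame: x ahead of the robot, y to its left, z up, the work surface at z = 0. Lengths are in m, angles in rad, forces in N, time in s.
With the tool pointing down it reaches from about 0.25 to 0.775 m from the base axis. Payload 4 kg.
Tool frame: the origin (TCP) lies between the finger pads; the fingertips stand 14 mm ahead of it and the grasp point (between the pads) lies 5 mm behind it; z points along the fingers, y is the direction in which the jaws open and shut (so a half turn about z gives the same grasp; the last joint's range is limited). The gripper opens to 94 mm and grips with 3 to 60 N. Pads are 16 mm wide; open, the fingers measure 119 mm over their backs; the gripper's body (75 mm by 177 mm) begins 78 mm behind the grasp point.
Start: joints at [1.069, 0.087, 1.371, -0, 1.684, -0.103], TCP at [0.214, 0.507, 0.22] pointing down, gripper open.
Joint ranges: [-3.1, 3.1], [-0.76, 2.03], [0.27, 2.55], [-1.08, 4.22], [0.17, 2.65], [-2.57, 2.57]. Speed limits (rad/s): [2.79, 2.79, 3.14, 3.14, 3.14, 3.14].

## Interface

Orientations are given as [roll, pitch, yaw] about the fixed x, y, z axes, in that order (R = Rz(yaw) Ry(pitch) Rx(roll)).
In Python, from bench import robot, cams, spotter gives the robot as it stands.
- The arm moves only by the shell command python3 -m inch 'ROWS'. ROWS is JSON, a list of rows, each an object of numbers: "grip": the opening, from 0 (shut) to 1 (fully open); "dx", "dy", "dz": the shift along the tool's x, y, z in units of 25 mm (1.0 is 25 mm); "rx", "ry", "rz": the turn, a rotation vector about the tool's x, y, z in units of 5 degrees (1.0 is 5 degrees). A call has 1 to 12 rows; each row shifts and turns the pose as measured when the row begins, along the tool's axes as they then stand; what a row does not reach is not made up. A row lasts 1/8 s, in which the tool goes at most 62.5 mm and 10.7 degrees, less where a joint would pass 70% of its speed; a pose out of reach is approached as far as the arm can. A call is refused whole if a number of a shift passes 1 or a number of a turn 1, either way. A call with a gripper value outside its range is refused whole. The fingers move at their own pace and stop on an object; the grip force is fixed at half the most. Time passes only in rows, so rows that do not move let the fingers close. It gives the time, the measured TCP pose, the force and the opening at its end, in the units of the state.
- robot.get_obs(): the state, without advancing time (a new reading comes with each control period).
- cams.snapshot(name): name is "scene" or "top"; returns a dict with "frame" (384x512x3 uint8, red, green, blue), "intrinsics" (3x3 intrinsics, pixels), "eye" and "orientation" of the camera in the world. Camera axes: x right, y up, looking along -z (the intrinsics and any distortion apply to the point x, -y, -z); pixel columns grow to the right and rows downward; lengths in m; the calibration is good to about 2 mm. A picture is of the moment at which its call begins. There is no depth.
- robot.close_job(): hands the job in, once; it reports no verdict.
Trained networks look in a picture, given as the dict that the camera call returned (one of the last four; its "shot" number tells which), for a name from the list of things; names that differ only in an ending like _2 or _b are one class to them, and where a whole thing is asked for, a point or a joint stands for the part that bears it (a point fixed in the world has none). Each returns a list of dicts, best first, with "score" (0 to 1); they miss things now and then, are a little off and sometimes report something else, mostly with a low value. They report only what shows in the picture. A call takes as long as a camera call. They do not tell look-alikes from the thing itself.
- spotter.regions_of(picture, query): "pixels" (384x512 bool, what is visible of it) and "extent" ([left, top, right, bottom] in pixels, round what is visible of it).
- spotter.place_of(picture, query): "pixel" ([column, row] in pixels: a listed point, or the origin of a listed thing).
The state is a dict: "time": time; "joint_positions": joint angles; "qvel": joint speeds; "joint_torque": joint torques, N m; "tool_pos": TCP position; "ee_rot": TCP orientation; "wrist_force": force on the tool from outside, world axes, zero at the start; "wrist_torque": the same for the moment, N m; "width": finger opening in m.
Only numpy, scipy, OpenCV 4.12 (cv2) and the standard library are available. Lean on these libraries where they do the work, as an engineer would, in place of code of your own. Each camera call takes 0.05 s, during which the arm holds its last target.

## Working session

There is one attempt and no reset: what is moved stays moved. The work goes in short steps, Python scripts to look and compute and a shell command to move; the robot and the scene stay as the last step left them, time stands still between calls to the robot, and variables do not carry over. Pictures are saved under pics/ and viewed, and the job is handed in when it is done.

```bash
ls; mkdir -p pics
python3 - <<'E'
from bench import robot,cams,spotter
import cv2,pickle
print(robot.get_obs())
for n in ("scene","top"):
    s=cams.snapshot(n); cv2.imwrite(f"pics/{n}0.png",cv2.resize(s["frame"][:,:,::-1],(768,576),interpolation=cv2.INTER_CUBIC))
    print(n,s["eye"],s["orientation"],s["intrinsics"])
    print([k for k in s if k!="frame"])
    for q in ["stylus_center","stylus_stand_mouth","button_well","roller_mid","pivot","spindle_end","rewinder","marker","cutter","tape_roll","food_can","jar","scanner","label_roll"]:
        print(q,[(tuple(round(float(v),1) for v in d["pixel"]),round(d["score"],2)) for d in spotter.place_of(s,q)][:3])
E
```

```text
pics
{'time': 0.0, 'joint_positions': array([ 1.06891835e+00,  8.79653061e-02,  1.37226718e+00,  2.60719486e-06,
        1.68354220e+00, -1.03090831e-01]), 'qvel': array([-0.00016163, -0.00096666,  0.00134117, -0.00232921, -0.00218446,
        0.00028702]), 'joint_torque': array([-5.21907768e-04, -3.40174413e+01, -3.02431905e+01,  7.18424516e-02,
        3.27953696e-02, -1.61905491e-04]), 'tool_pos': array([0.21331921, 0.50639676, 0.21829192]), 'ee_rot': array([-3.13942247e+00, -2.27126758e-04,  2.74280555e+00]), 'wrist_force': array([ 0.88950969, -1.00204254, -1.40384355]), 'wrist_torque': array([-0.03595783,  0.00438686, -0.05241498]), 'width': 0.09425414288008112}
scene [1.39403776 0.00851442 0.84209628] [0.89962702 0.00630776 1.62277885] [[387.62755332   0.         254.88368304]
 [  0.         387.62755332 192.11490777]
 [  0.           0.           1.        ]]
['intrinsics', 'eye', 'orientation', 'shot']
stylus_center [((371.0, 206.5), 0.42)]
stylus_stand_mouth [((358.9, 190.3), 0.72), ((372.0, 213.3), 0.7), ((400.4, 183.0), 0.69)]
button_well []
roller_mid [((314.0, 203.1), 0.
[... 494 characters left out ...]
158026   0.         256.48761781]
 [  0.         413.32158026 193.62823046]
 [  0.           0.           1.        ]]
['intrinsics', 'eye', 'orientation', 'shot']
stylus_center [((167.9, 210.1), 0.51)]
stylus_stand_mouth [((172.9, 243.7), 0.82), ((169.0, 210.5), 0.73), ((133.6, 255.0), 0.58)]
button_well [((249.3, 186.9), 0.91)]
roller_mid []
pivot [((220.3, 186.2), 0.61)]
spindle_end [((197.4, 214.1), 0.58)]
rewinder [((244.6, 207.3), 0.85)]
marker [((350.0, 208.6), 0.65)]
cutter [((197.5, 187.1), 0.7), ((248.3, 187.0), 0.43)]
tape_roll [((164.1, 173.8), 0.77)]
food_can [((330.1, 170.7), 0.86)]
jar [((124.5, 212.7), 0.72)]
scanner [((393.7, 176.3), 0.89)]
label_roll [((240.7, 222.5), 0.5)]
```

View pics/scene0.png

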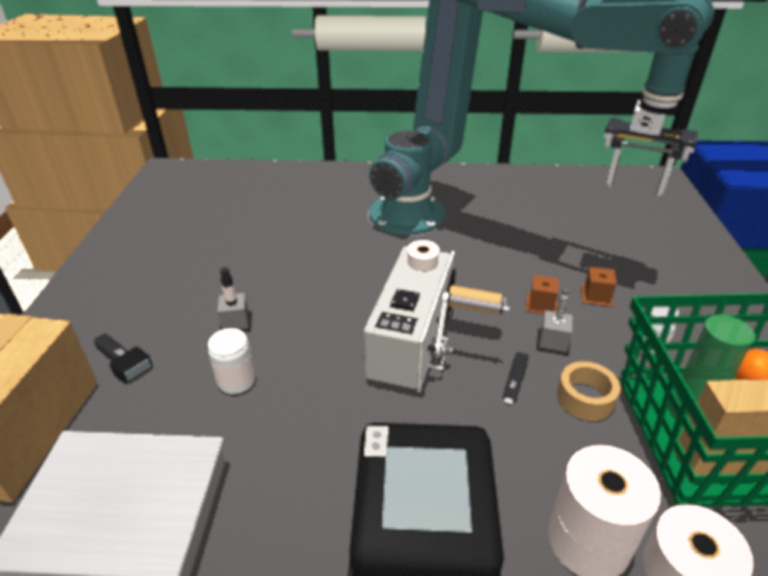

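View pics/top0.png

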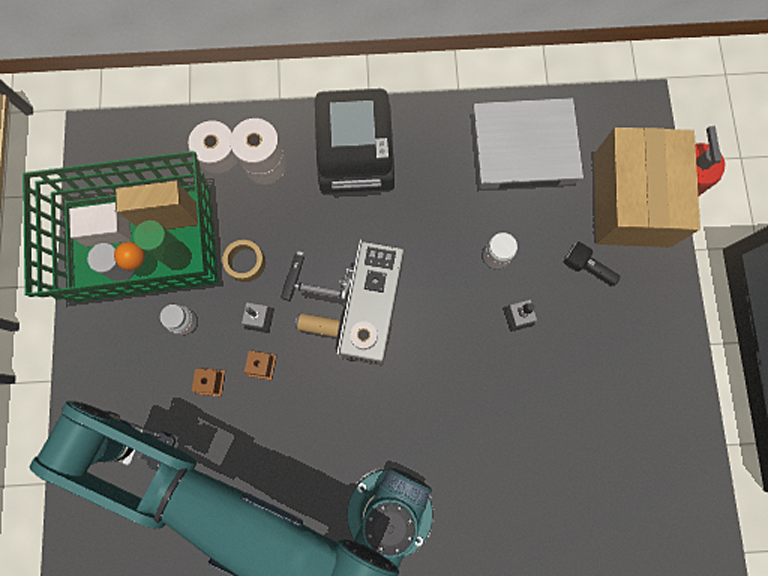

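```bash
cat > h.py <<'E'
import numpy as np,cv2
from scipy.spatial.transform import Rotation as R
from bench import robot,cams,spotter
def ray(s,px):
    K=s["intrinsics"];d=np.array([(px[0]-K[0,2])/K[0,0],-(px[1]-K[1,2])/K[1,1],-1.])
    return np.array(s["eye"]),R.from_euler('xyz',s["orientation"]).as_matrix()@d
def atz(s,px,z):
    e,d=ray(s,px);return e+d*(z-e[2])/d[2]
def proj(s,p):
    K=s["intrinsics"];c=R.from_euler('xyz',s["orientation"]).as_matrix().T@(np.array(p)-s["eye"])
    return np.array([K[0,0]*c[0]/-c[2]+K[0,2],-K[1,1]*c[1]/-c[2]+K[1,2]])
def tri(l):
    A=np.zeros((3,3));b=np.zeros(3)
    for s,px in l:
        e,d=ray(s,px);d=d/np.linalg.norm(d);P=np.eye(3)-np.outer(d,d);A+=P;b+=P@e
    return np.linalg.solve(A,b)
def crop(s,c,r,f,name):
    x0,y0=int(max(0,c[0]-r)),int(max(0,c[1]-r));im=s["frame"][y0:y0+2*r,x0:x0+2*r,::-1]
    cv2.imwrite(name,cv2.resize(im,None,fx=f,fy=f,interpolation=cv2.INTER_CUBIC));print(name,x0,y0,f)
def place(s,q,n=3):return [(tuple(round(float(v),1) for v in d["pixel"]),round(float(d["score"]),2)) for d in spotter.place_of(s,q)][:n]
E
python3 - <<'E'
from h import *
np.set_printoptions(precision=4,suppress=True)
t=cams.snapshot("top");s=cams.snapshot("scene")
P={}
for q,z in [("stylus_center",.0775),("stylus_stand_mouth",.06),("button_well",.152),("roller_mid",.133),("pivot",.045),("spindle_end",.078),("marker",.06),("cutter",0),("tape_roll",0),("jar",0),("label_roll",.14),("rewinder",0),("food_can",0)]:
    for n,c in(("top",t),("scene",s)):
        print(q,n,[(p,sc,atz(c,p,z)[:2].round(4)) for p,sc in place(c,q)])
a=t["frame"][190:230,140:210,::-1];
crop(t,(172,210),25,10,"pics/t1.png");crop(s,(372,213),25,10,"pics/s1.png")
crop(t,(230,195),45,8,"pics/t2.png");crop(s,(300,210),55,8,"pics/s2.png")
E
```

```text
stylus_center top [((251.0, 189.9), 0.64, array([0.5513, 0.0003]))]
stylus_center scene [((372.2, 205.8), 0.54, array([0.4837, 0.312 ]))]
stylus_stand_mouth top [((168.2, 211.2), 0.86, array([0.4911, 0.3162])), ((173.2, 241.9), 0.73, array([0.3746, 0.2992])), ((134.8, 254.4), 0.71, array([0.3366, 0.4415]))]
stylus_stand_mouth scene [((401.2, 181.3), 0.64, array([0.3311, 0.439 ])), ((356.4, 188.8), 0.6, array([0.3788, 0.2833]))]
button_well top [((250.4, 185.6), 0.71, array([0.551 , 0.0011])), ((165.8, 176.2), 0.2, array([0.6032, 0.3037]))]
button_well scene [((267.9, 197.9), 0.78, array([ 0.5509, -0.0031]))]
roller_mid top [((215.7, 193.0), 0.64, array([0.5351, 0.1281])), ((167.1, 209.6), 0.38, array([0.4843, 0.3046]))]
roller_mid scene [((317.5, 201.3), 0.79, array([0.5368, 0.1382]))]
pivot top [((217.6, 185.3), 0.83, array([0.5838, 0.128 ]))]
pivot scene []
spindle_end top [((198.1, 212.0), 0.95, array([0.4785, 0.2013])), ((348.4, 207.8), 0.28, array([ 0.4623, -0.3579]))]
spindle_end scene [((333.2, 202.2), 0.96, array([0.4725, 0.196 ]))]
marker top [((347.5, 206.5), 0.44, array([ 
[... 435 characters left out ...]
0.5018])), ((330.9, 170.2), 0.19, array([ 0.63  , -0.3216]))]
jar scene [((432.6, 229.6), 0.71, array([0.4978, 0.5085]))]
label_roll top [((243.8, 221.7), 0.67, array([0.4239, 0.0316]))]
label_roll scene [((282.2, 175.5), 0.94, array([0.4256, 0.0378])), ((331.9, 201.4), 0.16, array([0.5439, 0.1775]))]
rewinder top [((245.6, 206.0), 0.95, array([0.5048, 0.0254]))]
rewinder scene [((273.8, 225.5), 0.75, array([0.5016, 0.0164])), ((81.5, 237.5), 0.6, array([ 0.5815, -0.5698]))]
food_can top [((329.6, 167.8), 0.94, array([ 0.6402, -0.3174]))]
food_can scene [((156.4, 253.0), 0.9, array([ 0.6338, -0.3246]))]
pics/t1.png 147 185 10
pics/s1.png 347 188 10
pics/t2.png 185 150 8
pics/s2.png 245 155 8
```

View pics/t1.png

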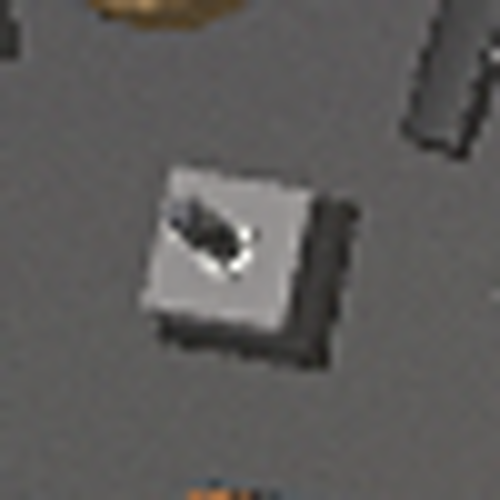

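View pics/s1.png

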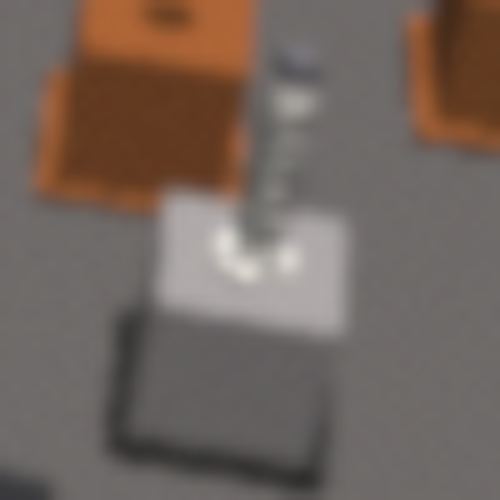

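View pics/t2.png

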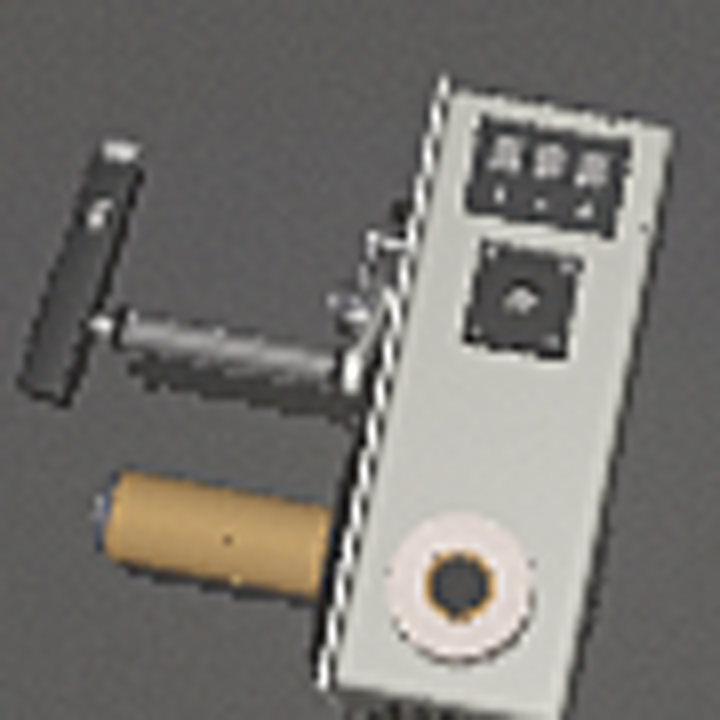

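View pics/s2.png

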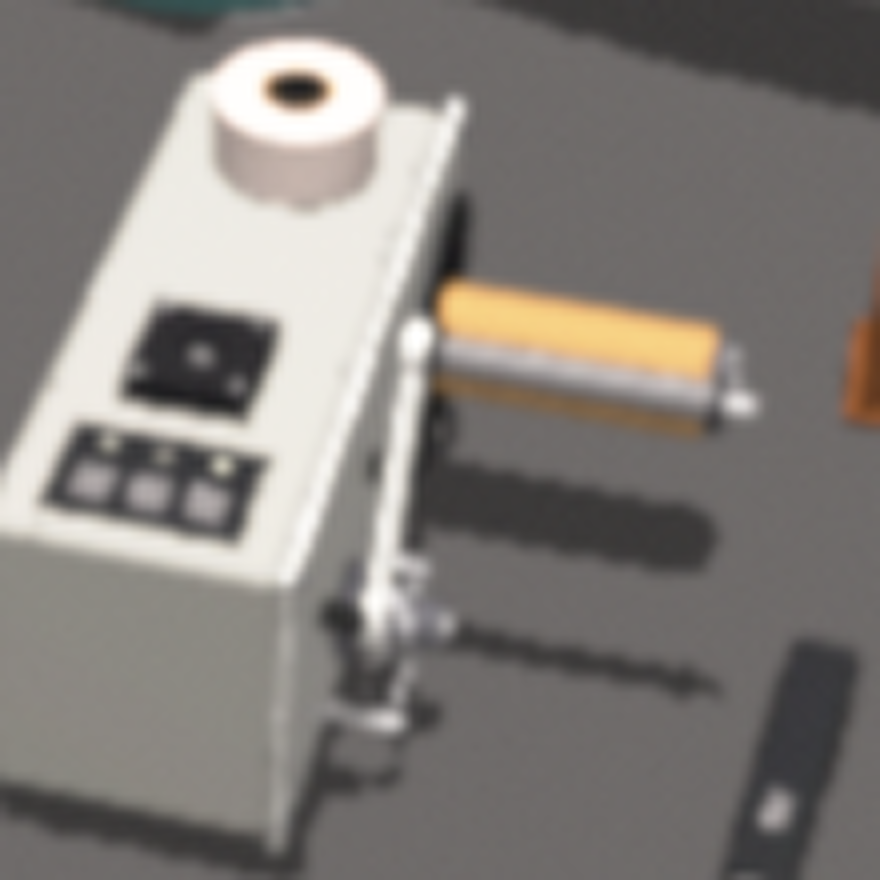

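Candidates for the stand (top view): grey with the slim metal tool at (170,210), grey with the fat marker at (346,210), and two brown ones at (173,242) and (135,255). The grey one at (170,210) holds the ribbed metal stylus, which both enlarged crops confirm, and it is across the rewinder from the marker.

Run:
```python
from h import *
np.set_printoptions(precision=4,suppress=True)
t=cams.snapshot("top");s=cams.snapshot("scene")
def o(p,x0,y0,f): return ((p[0]+.5)/f-.5+x0,(p[1]+.5)/f-.5+y0)
T1=lambda *p:o(p,147,185,10); S1=lambda *p:o(p,347,188,10);T2=lambda *p:o(p,185,150,8);S2=lambda *p:o(p,245,155,8)
def rep(n,a,b,z):
    p=tri([(t,a),(s,b)]);print(n,"tri",p,"top@z",atz(t,a,z)[:2],"scene@z",atz(s,b,z)[:2])
rep("stand top",T1(231,249),S1(254,263),.06)
rep("stylus top",T1(178,211),S1(297,58),.140)
rep("button",T2(520,298),S2(200,353),.148)
rep("roller outer",T2(105,325),S2(742,404),.133)
rep("roller inner",T2(350,370),S2(416,340),.133)
rep("spindle end",T2(105,508),S2(715,370),.078)
a=atz(t,T2(445,85),.14);b=atz(t,T2(325,685),.14);print(a,b,np.arctan2(*(a-b)[[1,0]]))
a=atz(t,T2(670,130),.14);b=atz(t,T2(570,705),.14);print(a,b,np.arctan2(*(a-b)[[1,0]]))
print(robot.get_obs()["time"])
```

```text
stand top tri [0.498  0.3117 0.0575] top@z [0.4974 0.3107] scene@z [0.5007 0.3113]
stylus top tri [0.4982 0.3118 0.1374] top@z [0.4979 0.3128] scene@z [0.5017 0.3091]
button tri [0.5479 0.003  0.1468] top@z [0.5476 0.0044] scene@z [0.5493 0.0016]
roller outer tri [0.5495 0.193  0.1318] top@z [0.5493 0.1929] scene@z [0.5509 0.1927]
roller inner tri [0.5218 0.081  0.1343] top@z [0.5221 0.083 ] scene@z [0.5202 0.0793]
spindle end tri [0.4733 0.1997 0.0845] top@z [0.4746 0.2029] scene@z [0.4657 0.1989]
[0.6511 0.0334 0.14  ] [0.3798 0.0996 0.14  ] -0.2390957820626651
[ 0.6239 -0.068   0.14  ] [ 0.3649 -0.0078  0.14  ] -0.22851258136244362
3.0
```

```bash
python3 -m inch '[{"grip":1,"rz":1},{"grip":1,"rz":1},{"grip":1,"rz":1},{"grip":1,"rz":1},{"grip":1,"rz":1},{"grip":1,"rz":1},{"grip":1,"rz":1},{"grip":1,"rz":1},{"grip":1,"rz":1},{"grip":1,"rz":1},{"grip":1,"rz":1},{"grip":1,"rz":1}]'
```

```text
invalid input at $[0]: expected keys grip, dx, dy, dz, rx, ry, rz
```

```bash
cat > go.py <<'E'
import sys;from h import *
# target x y z [yaw]: needed shift in tool axes (units 25mm) and rotation (units 5deg)
a=list(map(float,sys.argv[1:]));o=robot.get_obs();M=R.from_euler('xyz',o["ee_rot"])
p=np.array(o["tool_pos"]);np.set_printoptions(precision=4,suppress=True)
print("t",round(o["time"],2),"pos",p,"rot",o["ee_rot"],"F",o["wrist_force"],"w",round(o["width"],4))
if a:
    yaw=a[3] if len(a)>3 else 1.336
    T=R.from_euler('xyz',[np.pi,0,yaw])
    print("shift units",M.inv().apply(np.array(a[:3])-p)/.025,"turn units",np.degrees((M.inv()*T).as_rotvec())/5)
E
python3 go.py .498 .311 .2
```

```text
t 3.0 pos [0.2136 0.5069 0.2195] rot [3.1415 0.     2.7428] F [ 0.0305 -0.3342  1.0148] w 0.0943
shift units [-13.5262  -2.8012   0.7803] turn units [ 0.0009 -0.0008 16.1202]
```

```bash
python3 -m inch '[{"grip":1,"dx":0,"dy":0,"dz":0,"rx":0,"ry":0,"rz":1},{"grip":1,"dx":0,"dy":0,"dz":0,"rx":0,"ry":0,"rz":1},{"grip":1,"dx":0,"dy":0,"dz":0,"rx":0,"ry":0,"rz":1},{"grip":1,"dx":0,"dy":0,"dz":0,"rx":0,"ry":0,"rz":1},{"grip":1,"dx":0,"dy":0,"dz":0,"rx":0,"ry":0,"rz":1},{"grip":1,"dx":0,"dy":0,"dz":0,"rx":0,"ry":0,"rz":1},{"grip":1,"dx":0,"dy":0,"dz":0,"rx":0,"ry":0,"rz":1},{"grip":1,"dx":0,"dy":0,"dz":0,"rx":0,"ry":0,"rz":1},{"grip":1,"dx":0,"dy":0,"dz":0,"rx":0,"ry":0,"rz":1},{"grip":1,"dx":0,"dy":0,"dz":0,"rx":0,"ry":0,"rz":1},{"grip":1,"dx":0,"dy":0,"dz":0,"rx":0,"ry":0,"rz":1},{"grip":1,"dx":0,"dy":0,"dz":0,"rx":0,"ry":0,"rz":1}]';python3 go.py .498 .311 .2
```

```text
time: 4.5
tool_pos: [0.2136, 0.5068, 0.2195]
ee_rot: [-3.142, 0.0, 1.66]
wrist_force: [0.3, 0.8, -0.8]
width: 0.0942
t 4.5 pos [0.2136 0.5068 0.2195] rot [-3.1415  0.      1.6605] F [ 0.3221  0.8428 -0.8105] w 0.0942
shift units [-8.8204 10.6309  0.7782] turn units [-0.0008  0.0003  3.7181]
```

```bash
python3 -m inch '[{"grip":1,"dx":0,"dy":0,"dz":0,"rx":0,"ry":0,"rz":1},{"grip":1,"dx":0,"dy":0,"dz":0,"rx":0,"ry":0,"rz":1},{"grip":1,"dx":0,"dy":0,"dz":0,"rx":0,"ry":0,"rz":1},{"grip":1,"dx":-0.6,"dy":0.9,"dz":0,"rx":0,"ry":0,"rz":0.7},{"grip":1,"dx":-0.6,"dy":1,"dz":0,"rx":0,"ry":0,"rz":0},{"grip":1,"dx":-0.6,"dy":1,"dz":0,"rx":0,"ry":0,"rz":0},{"grip":1,"dx":-0.6,"dy":1,"dz":0,"rx":0,"ry":0,"rz":0},{"grip":1,"dx":-0.6,"dy":1,"dz":0,"rx":0,"ry":0,"rz":0},{"grip":1,"dx":-0.6,"dy":1,"dz":0,"rx":0,"ry":0,"rz":0},{"grip":1,"dx":-0.6,"dy":1,"dz":0,"rx":0,"ry":0,"rz":0},{"grip":1,"dx":-0.6,"dy":1,"dz":0,"rx":0,"ry":0,"rz":0},{"grip":1,"dx":-0.6,"dy":1,"dz":0,"rx":0,"ry":0,"rz":0}]';python3 go.py .498 .311 .2
```

```text
time: 6.0
tool_pos: [0.4023, 0.3192, 0.2197]
ee_rot: [3.141, -0.001, 1.331]
wrist_force: [-0.1, -0.4, -0.1]
width: 0.0939
t 6.0 pos [0.4023 0.3192 0.2197] rot [ 3.1411 -0.0013  1.3309] F [-0.101  -0.4444 -0.0626] w 0.0939
shift units [0.5877 3.7946 0.7894] turn units [ 0.0057 -0.0146 -0.0584]
```

```bash
python3 -m inch '[{"grip":1,"dx":0.2,"dy":1,"dz":0.2,"rx":0,"ry":0,"rz":0},{"grip":1,"dx":0.2,"dy":1,"dz":0.2,"rx":0,"ry":0,"rz":0},{"grip":1,"dx":0.2,"dy":1,"dz":0.2,"rx":0,"ry":0,"rz":0},{"grip":1,"dx":0,"dy":0.8,"dz":0.2,"rx":0,"ry":0,"rz":0},{"grip":1,"dx":0,"dy":0,"dz":0,"rx":0,"ry":0,"rz":0}]';python3 go.py .498 .311 .11
python3 - <<'E'
from h import *
t=cams.snapshot("top");s=cams.snapshot("scene")
crop(t,(172,210),40,7,"pics/t3.png");crop(s,(372,195),50,7,"pics/s3.png")
E
```

```text
time: 6.62
tool_pos: [0.5025, 0.3087, 0.1994]
ee_rot: [3.141, -0.002, 1.327]
wrist_force: [-0.7, 0.1, 0.3]
width: 0.0943
t 6.62 pos [0.5025 0.3087 0.1994] rot [ 3.1409 -0.0016  1.3273] F [-0.7272  0.1382  0.3361] w 0.0943
shift units [ 0.0402 -0.1985  3.5768] turn units [ 0.0077 -0.0187 -0.1001]
pics/t3.png 132 170 7
pics/s3.png 322 145 7
```

View pics/s3.png

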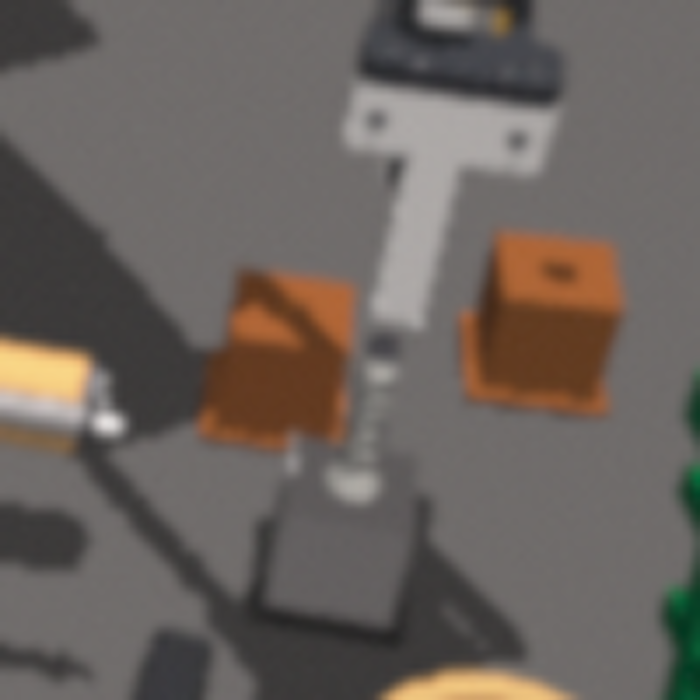

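View pics/t3.png

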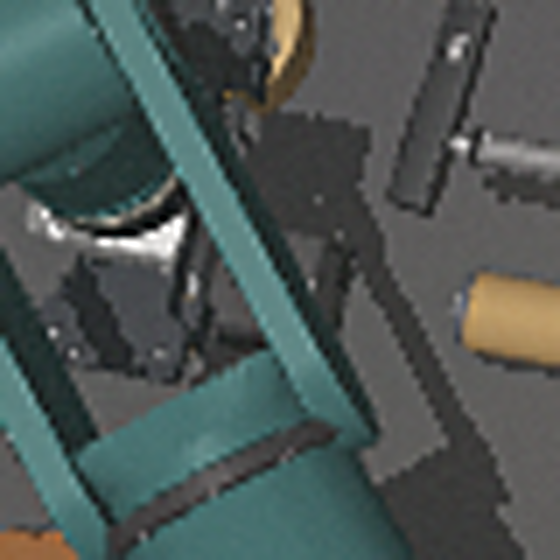

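```bash
python3 - <<'E'
from h import *
s=cams.snapshot("scene");o=robot.get_obs();M=R.from_euler('xyz',o["ee_rot"]).as_matrix()
for yy in(.047,.0595): print(proj(s,o["tool_pos"]+M@[0,yy,.014]))
print("seen",398/7+322-.4,325/7+145-.4)
E
python3 -m inch '[{"grip":1,"dx":0,"dy":-0.2,"dz":0.6,"rx":0,"ry":0,"rz":0},{"grip":1,"dx":0,"dy":0,"dz":1,"rx":0,"ry":0,"rz":0},{"grip":1,"dx":0,"dy":0,"dz":1,"rx":0,"ry":0,"rz":0},{"grip":1,"dx":0,"dy":0,"dz":0.9,"rx":0,"ry":0,"rz":0},{"grip":1,"dx":0,"dy":0,"dz":0,"rx":0,"ry":0,"rz":0}]';python3 go.py .498 .311 .11
```

```text
[378.71476194 190.21303795]
[378.48340513 192.94982058]
seen 378.45714285714286 191.02857142857144
time: 7.4
tool_pos: [0.4912, 0.3127, 0.1096]
ee_rot: [3.141, -0.004, 1.334]
wrist_force: [0.1, 0.6, 0.8]
width: 0.0939
t 7.4 pos [0.4912 0.3127 0.1096] rot [ 3.1408 -0.0037  1.3337] F [0.1098 0.6264 0.7863] w 0.0939
shift units [-0.0015  0.2792 -0.0167] turn units [ 0.0094 -0.0426 -0.0259]
```

```bash
python3 -m inch '[{"grip":1,"dx":0,"dy":0.28,"dz":0,"rx":0,"ry":-0.04,"rz":0},{"grip":1,"dx":0,"dy":0,"dz":0,"rx":0,"ry":0,"rz":0}]';python3 go.py .498 .311 .11
```

```text
time: 7.65
tool_pos: [0.4985, 0.3117, 0.1113]
ee_rot: [3.139, -0.002, 1.335]
wrist_force: [0.3, 0.0, 0.6]
width: 0.0938
t 7.65 pos [0.4985 0.3117 0.1113] rot [ 3.1387 -0.0018  1.3348] F [0.2683 0.0387 0.6098] w 0.0938
shift units [-0.0314 -0.0125  0.0534] turn units [ 0.0334 -0.021  -0.0143]
```

```bash
python3 -m inch '[{"grip":0,"dx":0,"dy":0,"dz":0,"rx":0.03,"ry":0,"rz":0},{"grip":0,"dx":0,"dy":0,"dz":0,"rx":0,"ry":0,"rz":0},{"grip":0,"dx":0,"dy":0,"dz":0,"rx":0,"ry":0,"rz":0},{"grip":0,"dx":0,"dy":0,"dz":0,"rx":0,"ry":0,"rz":0},{"grip":0,"dx":0,"dy":0,"dz":0,"rx":0,"ry":0,"rz":0},{"grip":0,"dx":0,"dy":0,"dz":0,"rx":0,"ry":0,"rz":0}]';python3 go.py .498 .311 .11
```

```text
time: 8.4
tool_pos: [0.4997, 0.3122, 0.1137]
ee_rot: [3.138, -0.005, 1.334]
wrist_force: [0.2, -0.2, 0.3]
width: 0.0376
t 8.4 pos [0.4997 0.3122 0.1137] rot [ 3.1385 -0.0045  1.3345] F [ 0.2127 -0.1528  0.2939] w 0.0376
shift units [-0.0628 -0.0551  0.1464] turn units [ 0.036  -0.0521 -0.0178]
```

```bash
python3 -m inch '[{"grip":0,"dx":-0.06,"dy":-0.05,"dz":0.14,"rx":0.04,"ry":-0.05,"rz":0},{"grip":0,"dx":0,"dy":0,"dz":0,"rx":0,"ry":0,"rz":0},{"grip":0,"dx":0,"dy":0,"dz":0,"rx":0,"ry":0,"rz":0},{"grip":0,"dx":0,"dy":0,"dz":0,"rx":0,"ry":0,"rz":0},{"grip":0,"dx":0,"dy":0,"dz":0,"rx":0,"ry":0,"rz":0}]';python3 go.py .498 .311 .11
```

```text
time: 9.02
tool_pos: [0.498, 0.311, 0.1099]
ee_rot: [-3.141, 0.0, 1.334]
wrist_force: [-0.3, -0.6, -0.4]
width: 0.0132
t 9.03 pos [0.498  0.311  0.1099] rot [-3.141   0.0002  1.3345] F [-0.2509 -0.5957 -0.443 ] w 0.0132
shift units [ 0.0013 -0.0015 -0.0051] turn units [-0.0071  0.0019 -0.0176]
```

```bash
python3 -m inch '[{"grip":0,"dx":0,"dy":0,"dz":0,"rx":0,"ry":0,"rz":0},{"grip":0,"dx":0,"dy":0,"dz":-0.4,"rx":0,"ry":0,"rz":0},{"grip":0,"dx":0,"dy":0,"dz":-0.8,"rx":0,"ry":0,"rz":0},{"grip":0,"dx":0,"dy":0,"dz":-1,"rx":0,"ry":0,"rz":0},{"grip":0,"dx":0,"dy":0,"dz":-1,"rx":0,"ry":0,"rz":0},{"grip":0,"dx":0,"dy":0,"dz":-1,"rx":0,"ry":0,"rz":0},{"grip":0,"dx":0,"dy":0,"dz":-1,"rx":0,"ry":0,"rz":0},{"grip":0,"dx":0,"dy":0,"dz":-0.7,"rx":0,"ry":0,"rz":0},{"grip":0,"dx":0,"dy":0,"dz":-0.3,"rx":0,"ry":0,"rz":0},{"grip":0,"dx":0,"dy":0,"dz":0,"rx":0,"ry":0,"rz":0}]';python3 go.py .548 .003 .275
```

```text
time: 10.28
tool_pos: [0.4979, 0.3108, 0.2731]
ee_rot: [3.141, -0.001, 1.334]
wrist_force: [-0.5, 0.9, 0.0]
width: 0.0131
t 10.28 pos [0.4979 0.3108 0.2731] rot [ 3.1413 -0.0007  1.3344] F [-0.4876  0.86    0.0235] w 0.0131
shift units [-11.5014   4.8335  -0.0806] turn units [ 0.0036 -0.0079 -0.0179]
```

```bash
python3 -m inch '[{"grip":0,"dx":-0.5,"dy":0.2,"dz":0,"rx":0,"ry":0,"rz":0},{"grip":0,"dx":-1,"dy":0.42,"dz":0,"rx":0,"ry":0,"rz":0},{"grip":0,"dx":-1,"dy":0.42,"dz":0,"rx":0,"ry":0,"rz":0},{"grip":0,"dx":-1,"dy":0.42,"dz":0,"rx":0,"ry":0,"rz":0},{"grip":0,"dx":-1,"dy":0.42,"dz":0,"rx":0,"ry":0,"rz":0},{"grip":0,"dx":-1,"dy":0.42,"dz":0,"rx":0,"ry":0,"rz":0},{"grip":0,"dx":-1,"dy":0.42,"dz":0,"rx":0,"ry":0,"rz":0},{"grip":0,"dx":-1,"dy":0.42,"dz":0,"rx":0,"ry":0,"rz":0},{"grip":0,"dx":-1,"dy":0.42,"dz":0,"rx":0,"ry":0,"rz":0},{"grip":0,"dx":-0.8,"dy":0.4,"dz":0,"rx":0,"ry":0,"rz":0},{"grip":0,"dx":-0.5,"dy":0.3,"dz":0,"rx":0,"ry":0,"rz":0},{"grip":0,"dx":0,"dy":0,"dz":0,"rx":0,"ry":0,"rz":0}]';python3 go.py .548 .003 .275
```

```text
time: 11.78
tool_pos: [0.5389, 0.0296, 0.2582]
ee_rot: [-3.118, 0.014, 1.329]
wrist_force: [0.2, -0.1, 0.1]
width: 0.0129
t 11.78 pos [0.5389 0.0296 0.2582] rot [-3.1178  0.0141  1.3294] F [ 0.1761 -0.0826  0.1417] w 0.0129
shift units [-0.9554  0.5925 -0.6718] turn units [-0.2729  0.161  -0.0778]
```

```bash
python3 -m inch '[{"grip":0,"dx":-0.4,"dy":0.3,"dz":-0.6,"rx":-0.27,"ry":0.16,"rz":-0.07},{"grip":0,"dx":-0.5,"dy":0.3,"dz":0,"rx":0,"ry":0,"rz":0},{"grip":0,"dx":0,"dy":0,"dz":0,"rx":0,"ry":0,"rz":0}]';python3 go.py .548 .003 .265
python3 - <<'E'
from h import *
t=cams.snapshot("top");s=cams.snapshot("scene")
print(place(t,"button_well"),place(s,"button_well"),place(s,"stylus_center"))
crop(t,(250,187),40,8,"pics/t4.png");crop(s,(268,190),45,8,"pics/s4.png")
E
```

```text
time: 12.15
tool_pos: [0.5491, 0.0037, 0.2746]
ee_rot: [3.14, -0.001, 1.338]
wrist_force: [-1.7, -0.3, -0.1]
width: 0.0132
t 12.15 pos [0.5491 0.0037 0.2746] rot [ 3.1396 -0.0011  1.3376] F [-1.7123 -0.3489 -0.1206] w 0.0132
shift units [-0.0393 -0.0364  0.3822] turn units [ 0.0228 -0.0128  0.0186]
[((250.9, 185.8), 0.62)] [((268.0, 198.0), 0.71), ((371.5, 217.6), 0.38)] [((269.0, 172.1), 0.49)]
pics/t4.png 210 147 8
pics/s4.png 223 145 8
```

View pics/s4.png

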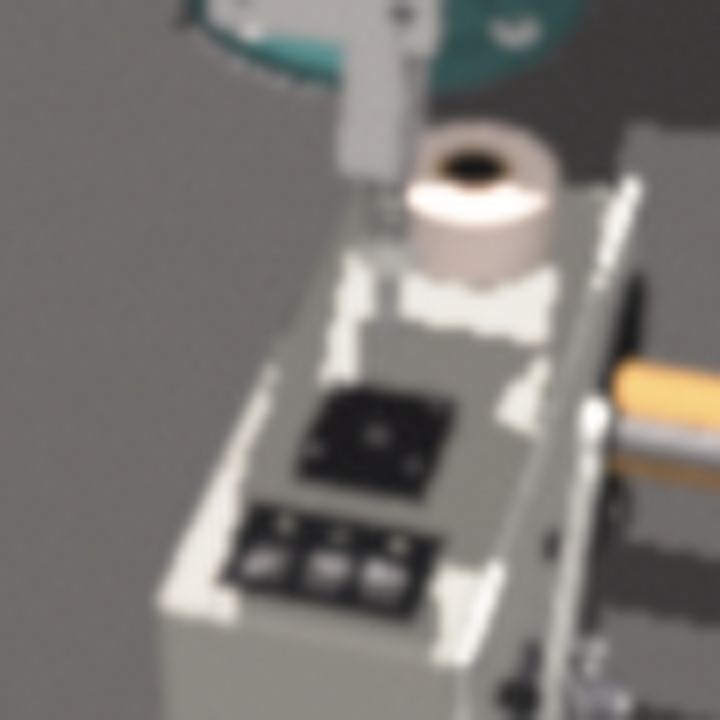

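View pics/t4.png

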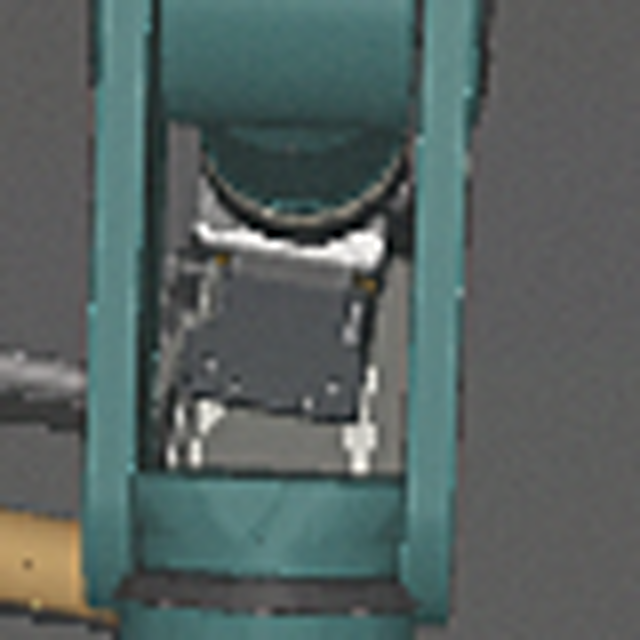

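Run:
```python
from h import *
s=cams.snapshot("scene");o=robot.get_obs();M=R.from_euler('xyz',o["ee_rot"]).as_matrix();p=o["tool_pos"];print(p,o["ee_rot"])
f=lambda q:(proj(s,q)-[223,145]+.5)*8-.5
for h in (-.0949+.0,-.0949+.01,-.0949+.045,-.0949+.125): print(h,f(p+M@[0,0,-h]))
print("btn",f([.548,.003,.147]),f([.5493,.0016,.148]),f([.5476,.0044,.148]))
crop(s,(271,178),14,25,"pics/s5.png")
```

```text
[0.54873456 0.00496113 0.27431835] [ 3.14021651e+00 -1.20563236e-03  1.33931912e+00]
-0.0949 [387.53437499 362.29022473]
-0.0849 [388.07877112 339.39263773]
-0.0499 [390.03507162 257.10961306]
0.030100000000000002 [394.82719383  55.55044005]
btn [379.99367841 432.87549986] [375.99043846 432.9122848 ] [384.0403643  430.07681002]
pics/s5.png 257 164 25
```

View pics/s5.png

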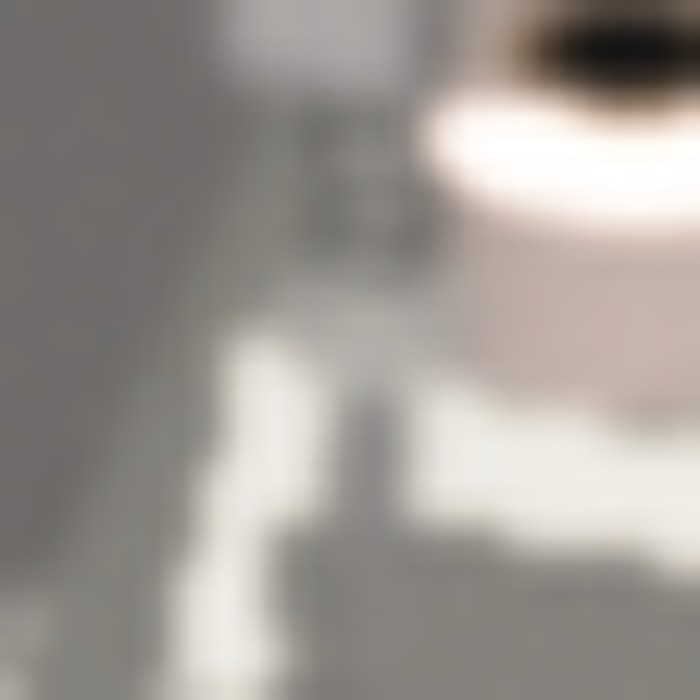

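```bash
python3 -m inch '[{"grip":0,"dx":-0.05,"dy":-0.03,"dz":0.4,"rx":0,"ry":0,"rz":0},{"grip":0,"dx":0,"dy":0,"dz":0.3,"rx":0,"ry":0,"rz":0},{"grip":0,"dx":0,"dy":0,"dz":0.15,"rx":0,"ry":0,"rz":0},{"grip":0,"dx":0,"dy":0,"dz":0,"rx":0,"ry":0,"rz":0}]';for i in 1 2 3; do python3 go.py .548 .0025 .238; done
```

```text
time: 12.95
tool_pos: [0.547, 0.0046, 0.2503]
ee_rot: [-3.141, -0.001, 1.34]
wrist_force: [-0.7, 0.3, -1.0]
width: 0.0128
t 12.95 pos [0.547  0.0046 0.2503] rot [-3.1405 -0.001   1.3404] F [-0.6539  0.3008 -0.9852] w 0.0128
shift units [-0.0718  0.0571  0.4905] turn units [-0.0125 -0.0111  0.0501]
t 12.95 pos [0.547  0.0046 0.2503] rot [-3.1405 -0.001   1.3404] F [-0.6539  0.3008 -0.9852] w 0.0128
shift units [-0.0718  0.0571  0.4905] turn units [-0.0125 -0.0111  0.0501]
t 12.95 pos [0.547  0.0046 0.2503] rot [-3.1405 -0.001   1.3404] F [-0.6539  0.3008 -0.9852] w 0.0128
shift units [-0.0718  0.0571  0.4905] turn units [-0.0125 -0.0111  0.0501]
```

```bash
python3 -m inch '[{"grip":0,"dx":-0.07,"dy":0.05,"dz":0,"rx":0,"ry":0,"rz":0},{"grip":0,"dx":0,"dy":0,"dz":0,"rx":0,"ry":0,"rz":0}]';python3 go.py .548 .0025 .238
python3 - <<'E'
from h import *
s=cams.snapshot("scene");print(robot.get_obs()["tool_pos"]);crop(s,(269,190),14,25,"pics/s6.png")
E
```

```text
time: 13.2
tool_pos: [0.5481, 0.0024, 0.2506]
ee_rot: [-3.141, -0.001, 1.34]
wrist_force: [0.1, 0.4, -0.0]
width: 0.0134
t 13.2 pos [0.5481 0.0024 0.2506] rot [-3.1412 -0.001   1.3404] F [ 0.1059  0.4128 -0.0479] w 0.0134
shift units [ 0.0027 -0.0043  0.5034] turn units [-0.0046 -0.0116  0.0501]
[0.5480847  0.00246152 0.25065298]
pics/s6.png 255 176 25
```

View pics/s6.png

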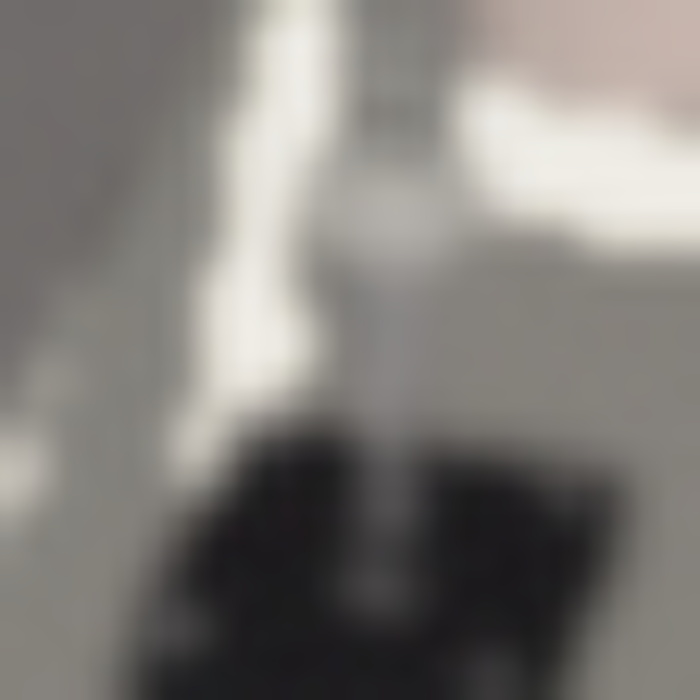

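```bash
python3 -m inch '[{"grip":0,"dx":0,"dy":0,"dz":0.3,"rx":0,"ry":0,"rz":0},{"grip":0,"dx":0,"dy":0,"dz":0.2,"rx":0,"ry":0,"rz":0},{"grip":0,"dx":0,"dy":0,"dz":0.15,"rx":0,"ry":0,"rz":0}]';python3 go.py .548 .0025 .238
```

```text
time: 13.62
tool_pos: [0.5487, 0.0024, 0.237]
ee_rot: [3.137, -0.002, 1.34]
wrist_force: [-2.7, 0.4, 15.1]
width: 0.0129
t 13.62 pos [0.5487 0.0024 0.237 ] rot [ 3.1374 -0.0017  1.3404] F [-2.6646  0.4364 15.0706] w 0.0129
shift units [-0.0029 -0.0285 -0.0401] turn units [ 0.0479 -0.0202  0.0504]
```

```bash
python3 -m inch '[{"grip":0,"dx":0,"dy":0,"dz":0.1,"rx":0,"ry":0,"rz":0},{"grip":0,"dx":0,"dy":0,"dz":0.1,"rx":0,"ry":0,"rz":0},{"grip":0,"dx":0,"dy":0,"dz":0.1,"rx":0,"ry":0,"rz":0}]';python3 go.py .548 .0025 .238
```

```text
time: 14.0
tool_pos: [0.5482, 0.0025, 0.2373]
ee_rot: [3.131, -0.002, 1.341]
wrist_force: [-2.6, 0.2, 8.3]
width: 0.0131
t 14.0 pos [0.5482 0.0025 0.2373] rot [ 3.1309 -0.0024  1.3407] F [-2.5706  0.1828  8.3156] w 0.0131
shift units [-0.003  -0.0091 -0.0295] turn units [ 0.1226 -0.0277  0.0536]
```

```bash
python3 -m inch '[{"grip":0,"dx":0,"dy":0,"dz":-0.5,"rx":0.1,"ry":0,"rz":0},{"grip":0,"dx":0,"dy":0,"dz":-0.8,"rx":0,"ry":0,"rz":0},{"grip":0,"dx":0,"dy":0,"dz":-0.4,"rx":0,"ry":0,"rz":0},{"grip":0,"dx":0,"dy":0,"dz":0,"rx":0,"ry":0,"rz":0}]';python3 go.py .498 .311 .275
python3 - <<'E'
from h import *
s=cams.snapshot("scene");o=robot.get_obs();crop(s,(269,180),20,20,"pics/s7.png")
M=R.from_euler('xyz',o["ee_rot"]).as_matrix();f=lambda q:(proj(s,q)-[249,160]+.5)*20-.5
for h in(-.0949,-.0499):print(f(o["tool_pos"]+M@[0,0,-h]))
E
```

```text
time: 14.5
tool_pos: [0.5481, 0.0025, 0.2812]
ee_rot: [3.14, -0.003, 1.341]
wrist_force: [-0.0, 0.2, -1.2]
width: 0.0131
t 14.5 pos [0.5481 0.0025 0.2812] rot [ 3.1405 -0.0025  1.3408] F [-0.0327  0.2195 -1.244 ] w 0.0131
shift units [11.556  -4.7638  0.2716] turn units [ 0.0127 -0.0291  0.0551]
pics/s7.png 249 160 20
[434.08478355 566.13134758]
[439.45476766 301.50337938]
```

View pics/s7.png

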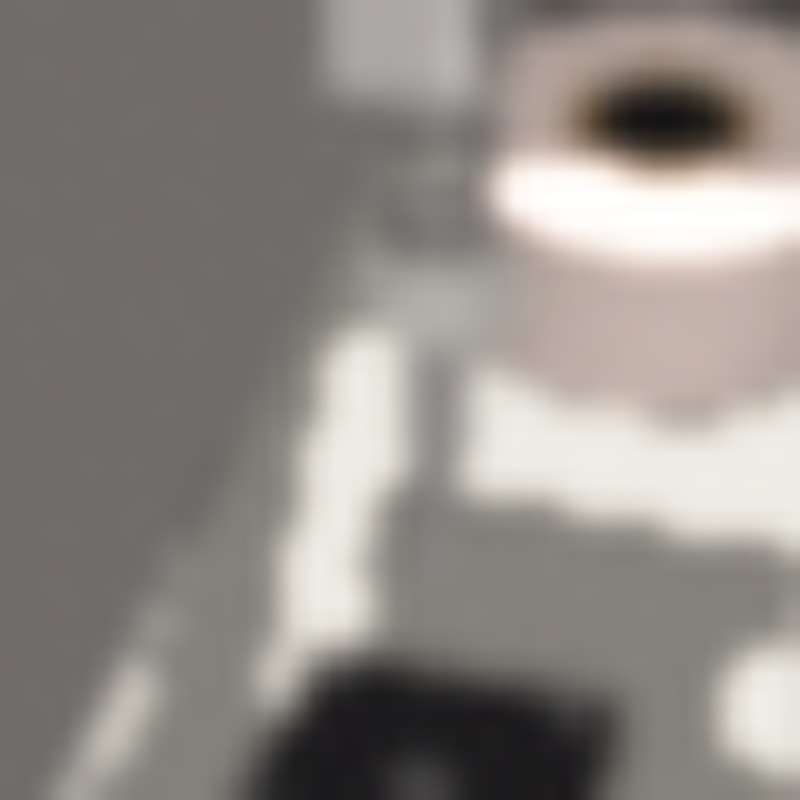

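```bash
python3 -m inch '[{"grip":0,"dx":0.5,"dy":-0.2,"dz":0,"rx":0,"ry":0,"rz":0},{"grip":0,"dx":1,"dy":-0.41,"dz":0,"rx":0,"ry":0,"rz":0},{"grip":0,"dx":1,"dy":-0.41,"dz":0,"rx":0,"ry":0,"rz":0},{"grip":0,"dx":1,"dy":-0.41,"dz":0,"rx":0,"ry":0,"rz":0},{"grip":0,"dx":1,"dy":-0.41,"dz":0,"rx":0,"ry":0,"rz":0},{"grip":0,"dx":1,"dy":-0.41,"dz":0,"rx":0,"ry":0,"rz":0},{"grip":0,"dx":1,"dy":-0.41,"dz":0,"rx":0,"ry":0,"rz":0},{"grip":0,"dx":1,"dy":-0.41,"dz":0,"rx":0,"ry":0,"rz":0},{"grip":0,"dx":1,"dy":-0.41,"dz":0,"rx":0,"ry":0,"rz":0},{"grip":0,"dx":1,"dy":-0.41,"dz":0,"rx":0,"ry":0,"rz":0},{"grip":0,"dx":0.5,"dy":-0.2,"dz":0,"rx":0,"ry":0,"rz":0},{"grip":0,"dx":0,"dy":0,"dz":0,"rx":0,"ry":0,"rz":0}]';python3 go.py .498 .311 .24
```

```text
time: 16.05
tool_pos: [0.4958, 0.2852, 0.2699]
ee_rot: [-3.121, 0.003, 1.346]
wrist_force: [0.6, -0.4, 0.5]
width: 0.0128
t 16.05 pos [0.4958 0.2852 0.2699] rot [-3.1211  0.0029  1.346 ] F [ 0.5906 -0.4497  0.4751] w 0.0128
shift units [ 1.03   -0.1214  1.1977] turn units [-0.2349  0.0344  0.1138]
```

```bash
python3 -m inch '[{"grip":0,"dx":0.6,"dy":-0.1,"dz":0,"rx":-0.23,"ry":0.03,"rz":0.1},{"grip":0,"dx":0.4,"dy":0,"dz":0.3,"rx":0,"ry":0,"rz":0},{"grip":0,"dx":0,"dy":0,"dz":0.8,"rx":0,"ry":0,"rz":0},{"grip":0,"dx":0,"dy":0,"dz":0.8,"rx":0,"ry":0,"rz":0},{"grip":0,"dx":0,"dy":0,"dz":0.8,"rx":0,"ry":0,"rz":0},{"grip":0,"dx":0,"dy":0,"dz":0.4,"rx":0,"ry":0,"rz":0},{"grip":0,"dx":0,"dy":0,"dz":0,"rx":0,"ry":0,"rz":0}]';python3 go.py .498 .311 .11
```

```text
time: 16.92
tool_pos: [0.5007, 0.3105, 0.1881]
ee_rot: [3.14, 0.001, 1.333]
wrist_force: [-0.2, 0.5, -0.5]
width: 0.0133
t 16.93 pos [0.5007 0.3105 0.1881] rot [3.1402 0.0012 1.3326] F [-0.1557  0.4741 -0.511 ] w 0.0133
shift units [-0.0029 -0.1136  3.1253] turn units [ 0.0165  0.0143 -0.0387]
```

Tip is now about 33 mm above the rim level; correct y, then check the picture.

```bash
python3 -m inch '[{"grip":0,"dx":0,"dy":-0.11,"dz":0.5,"rx":0,"ry":0,"rz":0},{"grip":0,"dx":0,"dy":0,"dz":0.4,"rx":0,"ry":0,"rz":0},{"grip":0,"dx":0,"dy":0,"dz":0,"rx":0,"ry":0,"rz":0}]';python3 go.py .498 .311 .11
python3 - <<'E'
from h import *
s=cams.snapshot("scene");crop(s,(372,205),25,20,"pics/s8.png")
f=lambda q:(proj(s,q)-[347,180]+.5)*20-.5
print(f([.498,.311,.06]),f(robot.get_obs()["tool_pos"]-[0,0,.0949]))
E
```

```text
time: 17.3
tool_pos: [0.4986, 0.3115, 0.1656]
ee_rot: [3.138, -0.0, 1.332]
wrist_force: [-0.4, -0.3, -0.5]
width: 0.0128
t 17.3 pos [0.4986 0.3115 0.1656] rot [ 3.1381 -0.0004  1.3324] F [-0.4191 -0.2876 -0.4922] w 0.0128
shift units [-0.026  -0.0272  2.225 ] turn units [ 0.0396 -0.005  -0.0416]
pics/s8.png 347 180 20
[503.04389854 674.63213131] [522.11989528 622.17179577]
```

View pics/s8.png

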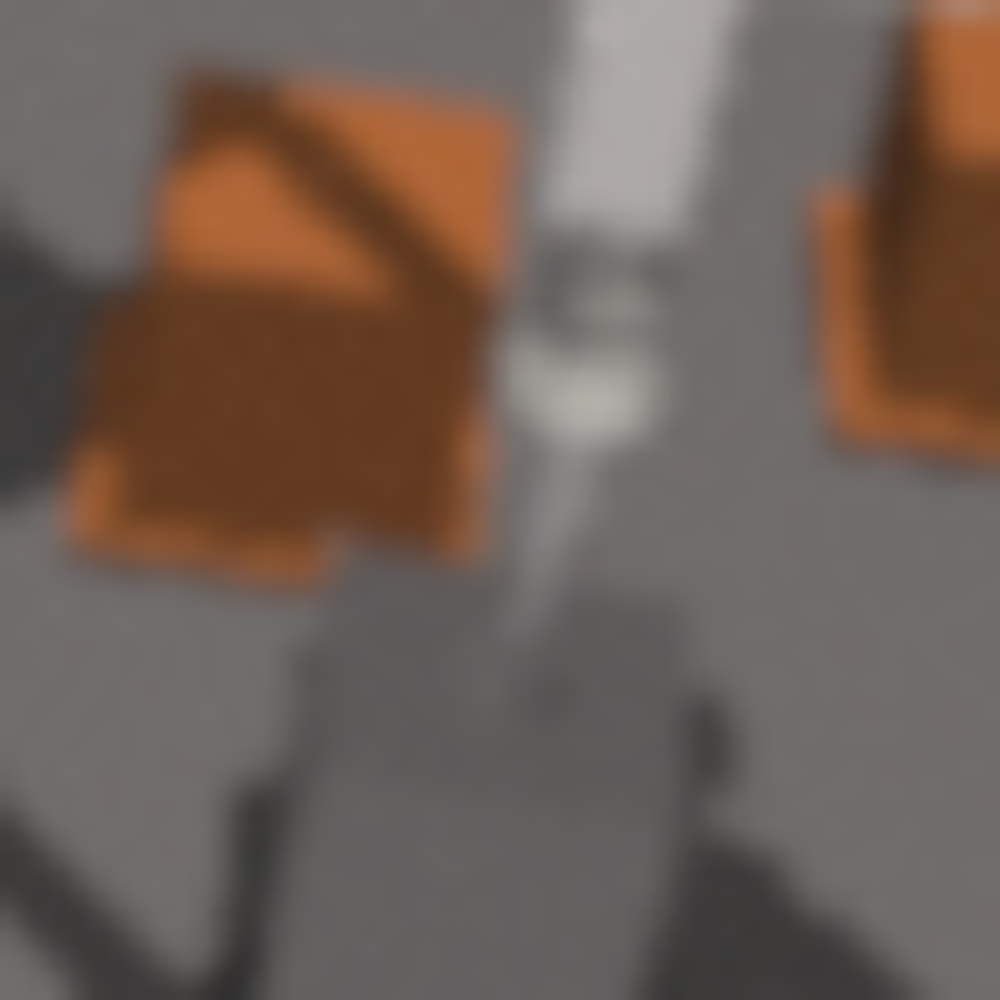

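Run:
```python
from h import *
s=cams.snapshot("scene")
c=s["frame"][198:228,357:387,::-1].astype(float)
c=np.clip((c-60)*3,0,255).astype(np.uint8)
cv2.imwrite("pics/s9.png",cv2.resize(c,None,fx=25,fy=25,interpolation=cv2.INTER_CUBIC))
f=lambda q:(proj(s,q)-[357,198]+.5)*25-.5
p=robot.get_obs()["tool_pos"]
print("hole",f([.498,.311,.06]),f([.498,.303,.06]),f([.498,.319,.06]));
for h in(.0949,.084,.0499,.0463):print(h,f(p-[0,0,h]))
```

```text
hole [378.92987317 393.41516413] [312.08577406 391.44607295] [445.81464026 395.38545331]
0.0949 [404.47121334 325.97047709]
0.084 [421.13134197 257.26432993]
0.0499 [474.53416834  37.03178981]
0.0463 [480.28846546  13.30114559]
```

View pics/s9.png

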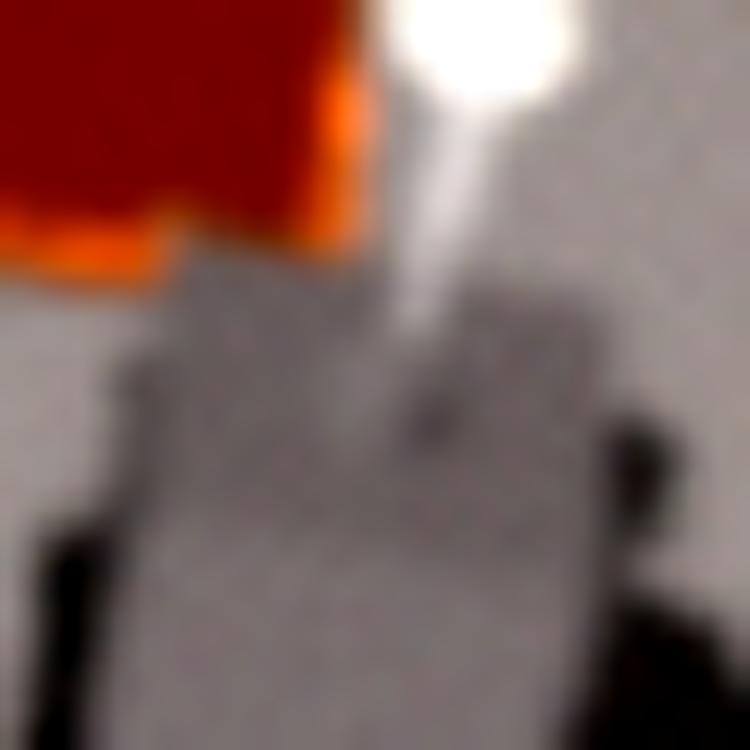

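```bash
python3 -m inch '[{"grip":0,"dx":-0.02,"dy":-0.02,"dz":0.5,"rx":0.03,"ry":0,"rz":0},{"grip":0,"dx":0,"dy":0,"dz":0.5,"rx":0,"ry":0,"rz":0},{"grip":0,"dx":0,"dy":0,"dz":0.3,"rx":0,"ry":0,"rz":0},{"grip":0,"dx":0,"dy":0,"dz":0,"rx":0,"ry":0,"rz":0}]';python3 go.py .498 .311 .11
```

```text
time: 17.9
tool_pos: [0.4987, 0.3113, 0.1321]
ee_rot: [3.139, -0.002, 1.332]
wrist_force: [0.1, 1.2, -0.2]
width: 0.0133
t 17.9 pos [0.4987 0.3113 0.1321] rot [ 3.1394 -0.0017  1.3322] F [ 0.1134  1.1694 -0.156 ] w 0.0133
shift units [-0.0199 -0.025   0.8822] turn units [ 0.0252 -0.0197 -0.0435]
```

```bash
python3 -m inch '[{"grip":0,"dx":-0.02,"dy":-0.02,"dz":0.4,"rx":0.02,"ry":-0.02,"rz":0},{"grip":0,"dx":0,"dy":0,"dz":0.3,"rx":0,"ry":0,"rz":0},{"grip":0,"dx":0,"dy":0,"dz":0.1,"rx":0,"ry":0,"rz":0},{"grip":0,"dx":0,"dy":0,"dz":0,"rx":0,"ry":0,"rz":0}]';python3 go.py .498 .311 .11
```

```text
time: 18.4
tool_pos: [0.4982, 0.3111, 0.1108]
ee_rot: [3.141, -0.0, 1.332]
wrist_force: [0.7, 0.2, -0.4]
width: 0.0128
t 18.4 pos [0.4982 0.3111 0.1108] rot [ 3.141  -0.0002  1.3323] F [ 0.7482  0.1653 -0.4059] w 0.0128
shift units [-0.0044 -0.0081  0.0335] turn units [ 0.0071 -0.0019 -0.0429]
```

Within 1 mm of the seat with no side force. Open.

```bash
python3 -m inch '[{"grip":0.2,"dx":0,"dy":0,"dz":0,"rx":0,"ry":0,"rz":0},{"grip":0.4,"dx":0,"dy":0,"dz":0,"rx":0,"ry":0,"rz":0},{"grip":0.6,"dx":0,"dy":0,"dz":0,"rx":0,"ry":0,"rz":0},{"grip":0.8,"dx":0,"dy":0,"dz":0,"rx":0,"ry":0,"rz":0},{"grip":1,"dx":0,"dy":0,"dz":0,"rx":0,"ry":0,"rz":0},{"grip":1,"dx":0,"dy":0,"dz":0,"rx":0,"ry":0,"rz":0},{"grip":1,"dx":0,"dy":0,"dz":0,"rx":0,"ry":0,"rz":0},{"grip":1,"dx":0,"dy":0,"dz":0,"rx":0,"ry":0,"rz":0}]';python3 go.py .498 .311 .22
```

```text
time: 19.4
tool_pos: [0.499, 0.3115, 0.1124]
ee_rot: [3.139, -0.002, 1.332]
wrist_force: [-0.4, -0.2, -0.7]
width: 0.0856
t 19.4 pos [0.499  0.3115 0.1124] rot [ 3.1388 -0.002   1.3323] F [-0.4498 -0.2239 -0.6816] w 0.0856
shift units [-0.0192 -0.022  -4.3047] turn units [ 0.0323 -0.0231 -0.0424]
```

```bash
python3 -m inch '[{"grip":1,"dx":0,"dy":0,"dz":-0.5,"rx":0,"ry":0,"rz":0},{"grip":1,"dx":0,"dy":0,"dz":-1,"rx":0,"ry":0,"rz":0},{"grip":1,"dx":0,"dy":0,"dz":-1,"rx":0,"ry":0,"rz":0},{"grip":1,"dx":0,"dy":0,"dz":-1,"rx":0,"ry":0,"rz":0},{"grip":1,"dx":0,"dy":0,"dz":-0.8,"rx":0,"ry":0,"rz":0},{"grip":1,"dx":0,"dy":0,"dz":0,"rx":0,"ry":0,"rz":0}]';python3 go.py .5357 .137 .22
python3 - <<'E'
from h import *
s=cams.snapshot("scene");crop(s,(372,205),25,20,"pics/s10.png")
f=lambda q:(proj(s,q)-[347,180]+.5)*20-.5
print(f([.498,.311,.06]),f([.498,.311,.14]))
crop(s,(300,210),55,8,"pics/s11.png")
for k,q in [("pivot",.045),("roller_mid",.133),("spindle_end",.078)]: print(k,[(p,c,atz(s,p,q)[:2].round(4)) for p,c in place(s,k)])
E
```

```text
time: 20.15
tool_pos: [0.4992, 0.3116, 0.2279]
ee_rot: [3.135, -0.005, 1.332]
wrist_force: [-0.4, -1.3, -1.1]
width: 0.0941
t 20.15 pos [0.4992 0.3116 0.2279] rot [ 3.1355 -0.0048  1.3323] F [-0.3828 -1.2695 -1.1109] w 0.0941
shift units [-6.4417  3.0679  0.3035] turn units [ 0.0704 -0.0553 -0.0427]
pics/s10.png 347 180 20
[503.04389854 674.63213131] [602.98305731 261.14240684]
pics/s11.png 245 155 8
pivot [((307.3, 235.5), 0.94, array([0.5869, 0.1134]))]
roller_mid [((315.2, 203.6), 0.82, array([0.5473, 0.131 ]))]
spindle_end [((335.9, 201.6), 0.79, array([0.4692, 0.2045]))]
```

View pics/s10.png

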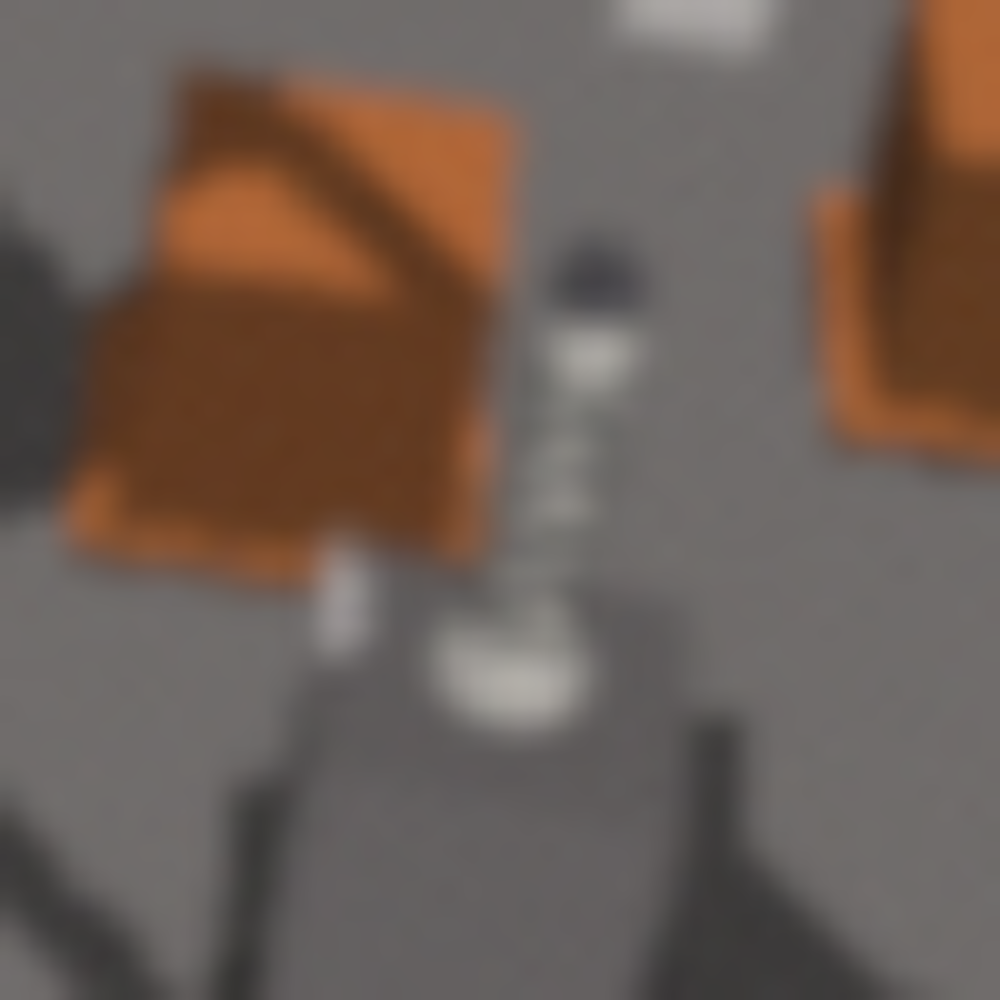

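View pics/s11.png

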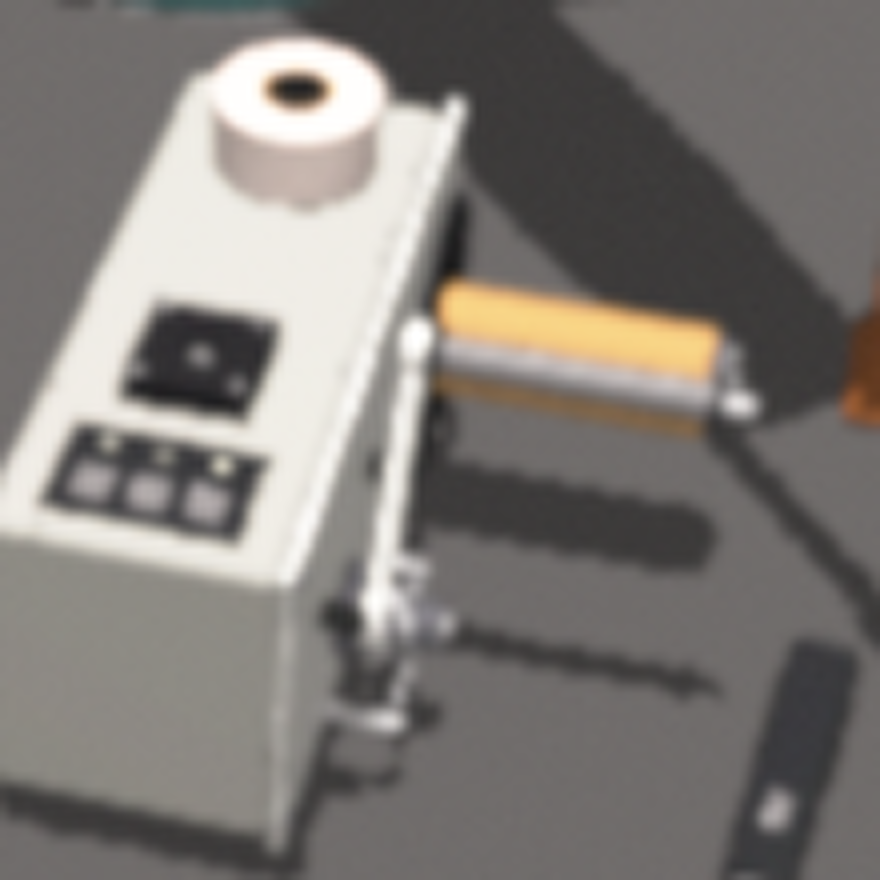

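```bash
python3 -m inch '[{"grip":1,"dx":-0.5,"dy":0.24,"dz":0,"rx":0.07,"ry":-0.05,"rz":-0.04},{"grip":1,"dx":-1,"dy":0.48,"dz":0,"rx":0,"ry":0,"rz":0},{"grip":1,"dx":-1,"dy":0.48,"dz":0,"rx":0,"ry":0,"rz":0},{"grip":1,"dx":-1,"dy":0.48,"dz":0,"rx":0,"ry":0,"rz":0},{"grip":1,"dx":-1,"dy":0.48,"dz":0,"rx":0,"ry":0,"rz":0},{"grip":1,"dx":-1,"dy":0.48,"dz":0,"rx":0,"ry":0,"rz":0},{"grip":1,"dx":-0.5,"dy":0.24,"dz":0,"rx":0,"ry":0,"rz":0},{"grip":1,"dx":0,"dy":0,"dz":0,"rx":0,"ry":0,"rz":0}]';python3 go.py .536 .137 .2
```

```text
time: 21.35
tool_pos: [0.5313, 0.1372, 0.2157]
ee_rot: [-3.122, 0.015, 1.335]
wrist_force: [0.3, -0.7, 1.1]
width: 0.0943
t 21.35 pos [0.5313 0.1372 0.2157] rot [-3.1221  0.0147  1.3346] F [ 0.2816 -0.6777  1.0616] w 0.0943
shift units [0.0464 0.1967 0.6236] turn units [-0.2232  0.1683 -0.0182]
```

```bash
python3 -m inch '[{"grip":1,"dx":0.05,"dy":0.19,"dz":0.2,"rx":-0.22,"ry":0.17,"rz":0},{"grip":1,"dx":0,"dy":0,"dz":0.4,"rx":0,"ry":0,"rz":0},{"grip":1,"dx":0,"dy":0,"dz":0.3,"rx":0,"ry":0,"rz":0},{"grip":1,"dx":0,"dy":0,"dz":0,"rx":0,"ry":0,"rz":0}]';python3 go.py .536 .137 .130
```

```text
time: 21.85
tool_pos: [0.5353, 0.1396, 0.1903]
ee_rot: [-3.14, -0.001, 1.338]
wrist_force: [0.3, -0.2, -0.3]
width: 0.0939
t 21.85 pos [0.5353 0.1396 0.1903] rot [-3.1402 -0.0014  1.3378] F [ 0.275  -0.1735 -0.2927] w 0.0939
shift units [-0.0967  0.0541  2.4137] turn units [-0.016  -0.016   0.0211]
```

```bash
python3 -m inch '[{"grip":1,"dx":-0.1,"dy":0.05,"dz":0.7,"rx":0,"ry":0,"rz":0},{"grip":1,"dx":0,"dy":0,"dz":0.8,"rx":0,"ry":0,"rz":0},{"grip":1,"dx":0,"dy":0,"dz":0.6,"rx":0,"ry":0,"rz":0},{"grip":1,"dx":0,"dy":0,"dz":0.2,"rx":0,"ry":0,"rz":0},{"grip":1,"dx":0,"dy":0,"dz":0,"rx":0,"ry":0,"rz":0}]';python3 go.py .536 .137 .130
python3 - <<'E'
from h import *
s=cams.snapshot("scene");crop(s,(315,200),30,15,"pics/s12.png")
E
```

```text
time: 22.48
tool_pos: [0.5356, 0.1369, 0.1285]
ee_rot: [-3.139, -0.001, 1.339]
wrist_force: [-0.3, 0.1, -0.6]
width: 0.0941
t 22.48 pos [0.5356 0.1369 0.1285] rot [-3.1393 -0.0008  1.3387] F [-0.2916  0.0523 -0.5967] w 0.0941
shift units [ 0.0071  0.0152 -0.0603] turn units [-0.026  -0.0086  0.0304]
pics/s12.png 285 170 15
```

View pics/s12.png

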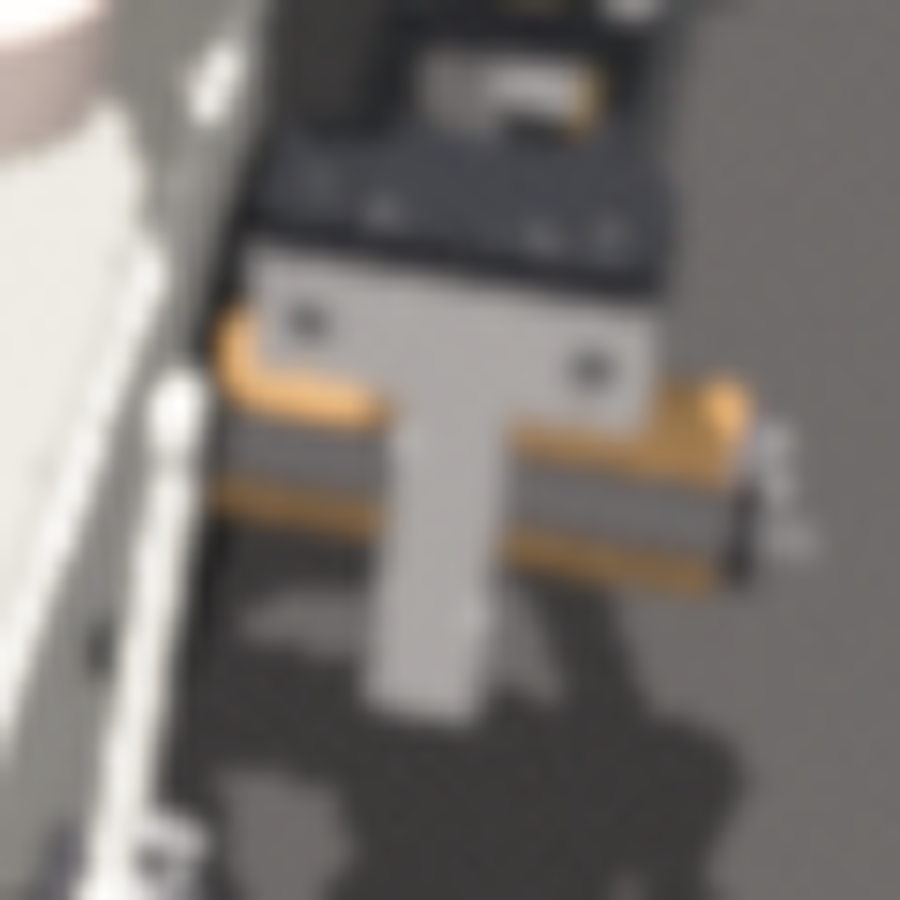

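The front finger (445,700) sits in front of the roller's middle, clear of the arm bar at (170,400) and the outer end at (790,540). Close on it.

```bash
python3 -m inch '[{"grip":0,"dx":0,"dy":0.01,"dz":-0.04,"rx":0,"ry":0,"rz":0},{"grip":0,"dx":0,"dy":0,"dz":0,"rx":0,"ry":0,"rz":0},{"grip":0,"dx":0,"dy":0,"dz":0,"rx":0,"ry":0,"rz":0},{"grip":0,"dx":0,"dy":0,"dz":0,"rx":0,"ry":0,"rz":0},{"grip":0,"dx":0,"dy":0,"dz":0,"rx":0,"ry":0,"rz":0},{"grip":0,"dx":0,"dy":0,"dz":0,"rx":0,"ry":0,"rz":0},{"grip":0,"dx":0,"dy":0,"dz":0,"rx":0,"ry":0,"rz":0}]';python3 go.py .536 .137 .129
```

```text
time: 23.4
tool_pos: [0.5374, 0.1371, 0.1324]
ee_rot: [3.139, -0.003, 1.339]
wrist_force: [0.2, -0.3, -0.4]
width: 0.0273
t 23.4 pos [0.5374 0.1371 0.1324] rot [ 3.1391 -0.0027  1.3387] F [ 0.2145 -0.2766 -0.365 ] w 0.0273
shift units [-0.0173 -0.0528  0.134 ] turn units [ 0.0282 -0.0305  0.0314]
```

```bash
python3 -m inch '[{"grip":0,"dx":0,"dy":-0.05,"dz":0.15,"rx":0.03,"ry":0,"rz":0},{"grip":0,"dx":0,"dy":0,"dz":0,"rx":0,"ry":0,"rz":0},{"grip":0,"dx":0,"dy":0,"dz":0,"rx":0,"ry":0,"rz":0},{"grip":0,"dx":0,"dy":0,"dz":0,"rx":0,"ry":0,"rz":0}]';python3 go.py .536 .137 .129
```

```text
time: 23.9
tool_pos: [0.5386, 0.1369, 0.1287]
ee_rot: [3.136, -0.004, 1.338]
wrist_force: [2.0, -1.4, 0.3]
width: 0.0141
t 23.9 pos [0.5386 0.1369 0.1287] rot [ 3.136  -0.0036  1.3378] F [ 1.9544 -1.4144  0.2657] w 0.0141
shift units [-0.0216 -0.1014 -0.0145] turn units [ 0.0641 -0.0413  0.021 ]
```

```bash
python3 -m inch '[{"grip":0,"dx":0,"dy":0.48,"dz":-0.22,"rx":0,"ry":0,"rz":0},{"grip":0,"dx":0,"dy":0.48,"dz":-0.15,"rx":0,"ry":0,"rz":0},{"grip":0,"dx":0,"dy":0.48,"dz":-0.09,"rx":0,"ry":0,"rz":0},{"grip":0,"dx":0,"dy":0.48,"dz":-0.03,"rx":0,"ry":0,"rz":0},{"grip":0,"dx":0,"dy":0,"dz":0,"rx":0,"ry":0,"rz":0}]';python3 go.py .640 .112 .1225
```

```text
time: 24.52
tool_pos: [0.5821, 0.1263, 0.1409]
ee_rot: [-3.13, -0.001, 1.339]
wrist_force: [-3.9, 0.5, 0.4]
width: 0.014
t 24.52 pos [0.5821 0.1263 0.1409] rot [-3.1304 -0.0013  1.339 ] F [-3.8744  0.4824  0.3871] w 0.014
shift units [-0.027   2.3945  0.7104] turn units [-0.1288 -0.0148  0.0346]
```

```bash
python3 -m inch '[{"grip":0,"dx":0,"dy":0.5,"dz":0.02,"rx":0,"ry":0,"rz":0},{"grip":0,"dx":0,"dy":0.5,"dz":0.09,"rx":0,"ry":0,"rz":0},{"grip":0,"dx":0,"dy":0.5,"dz":0.15,"rx":0,"ry":0,"rz":0},{"grip":0,"dx":0,"dy":0.5,"dz":0.2,"rx":0,"ry":0,"rz":0},{"grip":0,"dx":0,"dy":0,"dz":0,"rx":0,"ry":0,"rz":0}]';python3 go.py .640 .112 .1225
```

```text
time: 25.15
tool_pos: [0.6298, 0.1147, 0.1298]
ee_rot: [-3.124, 0.0, 1.34]
wrist_force: [-4.6, 1.3, 3.5]
width: 0.0143
t 25.15 pos [0.6298 0.1147 0.1298] rot [-3.1241  0.0003  1.3395] F [-4.5683  1.2606  3.4647] w 0.0143
shift units [-0.0094  0.4275  0.2862] turn units [-0.2001  0.0042  0.0402]
```

```bash
python3 -m inch '[{"grip":0,"dx":0,"dy":0.3,"dz":0.18,"rx":-0.1,"ry":0,"rz":0},{"grip":0,"dx":0,"dy":0.25,"dz":0.15,"rx":0,"ry":0,"rz":0},{"grip":0,"dx":0,"dy":0.2,"dz":0.12,"rx":0,"ry":0,"rz":0}]';python3 go.py .640 .112 .1225
```

```text
time: 25.52
tool_pos: [0.6414, 0.112, 0.1224]
ee_rot: [-3.119, 0.002, 1.341]
wrist_force: [-22.9, 1.5, 20.7]
width: 0.0145
t 25.52 pos [0.6414 0.112  0.1224] rot [-3.1191  0.0017  1.3411] F [-22.8645   1.4788  20.712 ] w 0.0145
shift units [-0.0119 -0.0564 -0.0029] turn units [-0.2578  0.0204  0.0582]
```

```bash
python3 -m inch '[{"grip":0,"dx":0,"dy":0.12,"dz":0.06,"rx":0,"ry":0,"rz":0},{"grip":0,"dx":0,"dy":0.12,"dz":0.06,"rx":0,"ry":0,"rz":0},{"grip":0,"dx":0,"dy":0.12,"dz":0.06,"rx":0,"ry":0,"rz":0},{"grip":0,"dx":0,"dy":0.12,"dz":0.06,"rx":0,"ry":0,"rz":0},{"grip":0,"dx":0,"dy":0.12,"dz":0.06,"rx":0,"ry":0,"rz":0},{"grip":0,"dx":0,"dy":0.12,"dz":0.06,"rx":0,"ry":0,"rz":0}]';python3 go.py .640 .112 .1225
python3 - <<'E'
from h import *
s=cams.snapshot("scene");t=cams.snapshot("top");crop(s,(315,215),45,9,"pics/s13.png");crop(s,(372,205),25,12,"pics/s14.png")
im=np.hstack([cv2.imread("pics/s13.png")[:600],cv2.imread("pics/s14.png")[:600]] if 0 else [cv2.resize(cv2.imread("pics/s13.png"),(400,400)),cv2.resize(cv2.imread("pics/s14.png"),(400,400))])
cv2.imwrite("pics/s15.png",im)
cv2.imwrite("pics/t15.png",cv2.resize(t["frame"][:,:,::-1],(768,576)))
o=robot.get_obs();print(o["time"],o["tool_pos"],o["wrist_force"],abs(o["qvel"]).max())
E
```

```text
time: 26.28
tool_pos: [0.6405, 0.1121, 0.1231]
ee_rot: [-3.083, 0.006, 1.346]
wrist_force: [-11.7, 1.5, 7.7]
width: 0.0143
t 26.27 pos [0.6405 0.1121 0.1231] rot [-3.0835  0.0064  1.3458] F [-11.7342   1.4709   7.7027] w 0.0143
shift units [-0.0083 -0.0186  0.0251] turn units [-0.6657  0.0772  0.1105]
pics/s13.png 270 170 9
pics/s14.png 347 180 12
26.375 [0.64053216 0.11205758 0.12308468] [-10.61258689   1.03823883   8.75619852] 0.003773943379204341
```

View pics/s15.png

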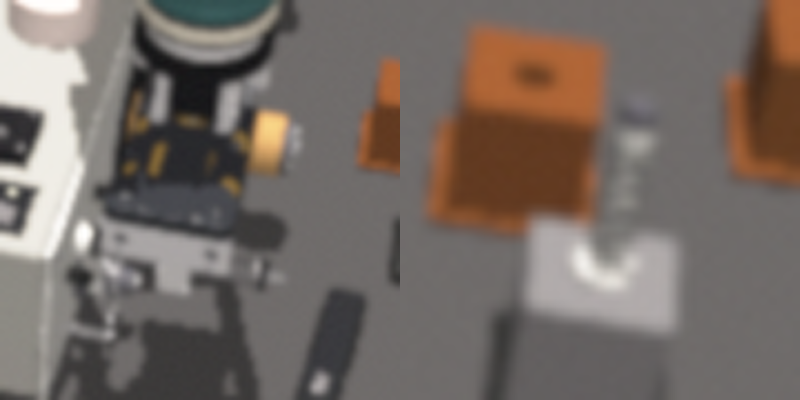

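View pics/t15.png

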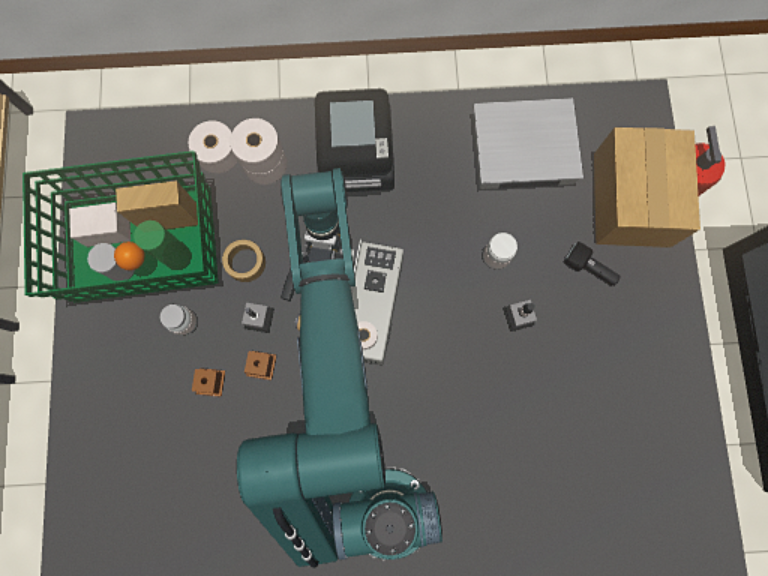

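The arm is steady at its stop: the roller moved about 105 mm (104.4 expected) and the push is about 14 N against a 6 N spring. The stylus is seated and the bystanders look unmoved, so I'm handing in.

Run:
```python
from bench import robot
print(robot.close_job());o=robot.get_obs();print(o["time"],o["tool_pos"],o["wrist_force"],o["width"])
```

```text
the job is handed in; nothing more can be done
None
the job is handed in; nothing more can be done
```

I took the stylus from the grey stand, pressed the calibration button with its tip, and put it back. I then swung the tension arm by its roller to the forward stop and handed in at about 26 s, still holding it; no verdict was reported.

- **Button:** the tip stopped at the depth expected for fully down, with 8–15 N on it for about 0.4 s. I inferred the press from depth and force, because the joint value can't be read directly.
- **Stylus:** the last pictures show it upright with its collar on the stand's rim, and the fingers are clear of it.
- **Tension arm:** the roller moved about 105 mm against 104.4 mm expected. The arm was still, pushed with about 14 N against the 6 N spring. The gripper closed to 14.3 mm on the 15 mm roller.
- **Bystanders:** none looks moved in the last top view, though the cutter and label roll were partly hidden by the arm there.

The gripper had tilted about 3 degrees by the end of the hold, which I left as it was. No check failed. The two cameras differed by up to about 4 mm on the same point, and up to about 9 mm on the spindle end, which I only used as an obstacle. I reconciled them by triangulating and by checking the tip over the button in the scene picture before pressing.

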